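# Roll a tile strip into its adhesive bed on the window ledge

## Robot

A 6-joint arm with a two-finger parallel gripper is mounted at the origin on the work surface. World frame = base frame: x ahead of the robot, y to its left, z up, the work surface at z = 0. Lengths are in mm, angles in rad, forces in N, time in s.
With the tool pointing down it reaches from about 375 to 975 mm from the base axis. Payload 3.8 kg.
Tool frame: the origin (TCP) lies on the centre line of the jaws, within the pads' length; the fingertips stand 14 mm ahead of it and the grasp point (between the pads) lies 5 mm behind it; z points along the fingers, y is the line along which they close (so a half turn about z gives the same grasp; the last joint's range is limited). The gripper opens to 85 mm and grips with 20 to 120 N. Pads are 22 mm wide; open, the fingers measure 114 mm over their backs; the gripper's body (76 mm by 85 mm) begins 54 mm behind the grasp point. The pads swing forward as they close: fully open they stand 13 mm farther back than shut.
Start: joints at [-1.37, 0.264, 1.604, -0, 1.274, -0.037], TCP at [159.001, -656.001, 245.28] pointing down, gripper open.
Joint ranges: [-2.63, 2.63], [-0.94, 2.18], [0.31, 2.57], [-1.31, 4.45], [0, 2.66], [-2.55, 2.55]. Speed limits (rad/s): [2.57, 2.57, 3.14, 3.14, 3.14, 3.14].

## Interface

Orientations are given as [roll, pitch, yaw] about the fixed x, y, z axes, in that order (R = Rz(yaw) Ry(pitch) Rx(roll)).
In Python, from plant import get_obs, get_image, get_calibration, close_job, recognise gives the robot as it stands. The module is installed in compiled form; this text tells all that it offers.
- The arm moves only by the tool step_arm, never from a script. Its arguments are lists of equal length, an entry for each row: "linear": the shift along the tool's x, y, z in mm, a list of three; "twist": the turn, a rotation vector about the tool's x, y, z in units of 8 degrees (1.0 is 8 degrees), a list of three. A call has exactly 8 rows; each row is the pose to reach, as a shift and turn from the pose commanded when the call began, along the tool's axes at that moment; what a row does not reach only later rows make up. A row lasts 1/8 s, in which the tool goes at most 62.5 mm and 10.7 degrees, less where a joint would pass 70% of its speed; a pose out of reach is approached as far as the arm can. A call with a gripper value outside its range is refused whole. "jaw" is the closure, from 0 (fully open) to 1 (shut), set as the call begins (left out, the last holds). The fingers move at their own pace and stop on an object; the grip force is fixed at half the most. Time passes only in rows, so rows that repeat a pose let the fingers close, or fill a call up. It gives the time, the measured TCP pose, the force, the opening and the grip force at its end, in the units of the state.
- get_obs(): the state, without advancing time (a new reading comes with each control period).
- get_image(name): name is "scene" or "top" or "wrist"; returns the picture (480x640x3 uint8, red, green, blue); there is no depth.
- get_calibration(name): a dict with "fx", "fy", "cx", "cy" (pixels), "eye" and "rotation" of the camera in the world. Camera axes: x right, y down, z forward; pixel columns grow to the right and rows downward; lengths in mm; the calibration is good to about 2 mm. The wrist camera is an equidistant fisheye: a pixel r from the principal point sees the ray r / f radians off the axis. A picture is of the moment at which its call begins: read the wrist's pose just before it. get_calibration takes no time and is no camera call; for the wrist camera it gives the pose at the moment of the call.
- close_job(): hands the job in; it is judged then, once.
Trained networks look in the newest picture that a camera, given by its name, has taken for a name from the list of things; names that differ only in an ending like _2 or _b are one class to them, and where a whole thing is asked for, a point or a joint stands for the part that bears it (a point fixed in the world has none). Each returns a list of dicts, best first, with "conf" (0 to 1); they miss things now and then, are a little off and sometimes report something else, mostly with a low value. They report only what shows in the picture. A call takes as long as a camera call. They do not tell look-alikes from the thing itself.
- recognise(camera, label): "xyz" ([x, y, z] in mm, in the coordinates of the camera as it stood for that picture, good to about 4 mm: the middle of the surface that is visible of it).
The state is a dict: "time_s": time; "joint_pos": joint angles; "joint_vel": joint speeds; "joint_torque": joint torques, N m; "position": TCP position; "ee_rot": TCP orientation; "ft_force": force on the tool from outside, world axes, zero at the start; "ft_torque": the same for the moment, N m; "finger_gap": finger opening in mm; "finger_force": force on a finger pad.
Only numpy, scipy, OpenCV 4.12 (cv2) and the standard library are available. Lean on these libraries where they do the work, as an engineer would, in place of code of your own. Each camera call takes 0.05 s, during which the arm holds its last target. There are 200 camera calls.

## Task

Take the hand roller out of its wooden rest and roll it under steady pressure along the strip of six ceramic tiles on the ledge, from one end to the other, until every tile has sunk fully home into its adhesive bed. Press firmly enough for the adhesive to give (well over 5 N), but never more than 30 N or a tile cracks; touch the tile strip with the roller only. Then hang the roller upright in its rest again, let go of it, and leave the pot, the mister and the saucer where they are.

Things in the scene. Friction and masses are not known exactly. Their poses are not given: they have to be found in the camera images.
- strip_mid (a point): Centre of the underside of a fixed aluminium tray on the ledge, 78 mm wide (its x), 206 mm long (its y), rims 8 mm high. In it lies a row of six white ceramic tiles, each 60 mm (x) by 30 mm (y) by 7 mm thick, 2 mm gaps, centres at x = 0 and y = -80, -48, -16, 16, 48, 80 mm.
- strip_top (a point): Nominal middle of the tops of the unpressed tiles, 22 mm above strip_mid, fixed to the tray; tiles at home are 4 mm lower. The true heights differ and are not measured: the bed as a whole is up to 3 mm higher or lower, slopes end to end by up to 0.04 rad (3 mm at the end tiles) and is hollow by about 2 mm in the middle, so the surface must be felt. Roller force over 30 N cracks a tile.
- roller_grip (a point): Centre of the wooden grip of the loose, upright hand roller (0.3 kg). Grip 44 mm (its x) by 26 mm (its y, the way to pinch it) by 44 mm high. Right under the grip is a crosspiece 100 mm (x) by 26 mm (y) by 14 mm high, its underside 36 mm below this point. Under that a steel fork 52 mm wide (x) holds the drum. z is up.
- roller_axle (a point): Centre of the roller's black rubber drum, 76 mm below the grip centre. Drum 44 mm in diameter, 40 mm wide, axle along x, so it rolls along y; its lowest line is 98 mm below the grip centre.
- drum (a joint): Angle of the roller's drum on its axle (rad), turns freely without limit, 0 at the start; rolling 100 mm turns it about 4.5 rad.
- rest_top (a point): Fixed wooden roller rest: two upright cheeks at its x = -40 and 40 mm, 12 mm thick, 70 mm long (y), on a base plate 110 by 80 mm. This point is midway between them at their tops, 74 mm above the ledge. The roller hangs between them, crosspiece on the cheek tops, its x along the rest's x, grip centre 36 mm above this point; the fork has 8 mm play each side.
- tile1 (a joint): How far tile 1 (centre at y = -80 mm in the tray's frame) has been pressed down into its bed (m): 0 fully proud, 0.004 fully home, on a hard stop. It moves straight down only, starts at 0 to 0.0008, gives way only above about 5 N, then slowly (some 20 mm/s at 11 N), and stays where it is pressed.
- tile2 (a joint): How far tile 2 (centre at y = -48 mm in the tray's frame) has been pressed down into its bed (m): 0 fully proud, 0.004 fully home, on a hard stop. It moves straight down only, starts at 0 to 0.0008, gives way only above about 5 N, then slowly (some 20 mm/s at 11 N), and stays where it is pressed.
- tile3 (a joint): How far tile 3 (centre at y = -16 mm in the tray's frame) has been pressed down into its bed (m): 0 fully proud, 0.004 fully home, on a hard stop. It moves straight down only, starts at 0 to 0.0008, gives way only above about 5 N, then slowly (some 20 mm/s at 11 N), and stays where it is pressed.
- tile4 (a joint): How far tile 4 (centre at y = 16 mm in the tray's frame) has been pressed down into its bed (m): 0 fully proud, 0.004 fully home, on a hard stop. It moves straight down only, starts at 0 to 0.0008, gives way only above about 5 N, then slowly (some 20 mm/s at 11 N), and stays where it is pressed.
- tile5 (a joint): How far tile 5 (centre at y = 48 mm in the tray's frame) has been pressed down into its bed (m): 0 fully proud, 0.004 fully home, on a hard stop. It moves straight down only, starts at 0 to 0.0008, gives way only above about 5 N, then slowly (some 20 mm/s at 11 N), and stays where it is pressed.
- tile6 (a joint): How far tile 6 (centre at y = 80 mm in the tray's frame) has been pressed down into its bed (m): 0 fully proud, 0.004 fully home, on a hard stop. It moves straight down only, starts at 0 to 0.0008, gives way only above about 5 N, then slowly (some 20 mm/s at 11 N), and stays where it is pressed.
- pot: Bystander: terracotta pot with a herb, 100 mm across, 88 mm high (160 mm with the plant), origin at the centre of its underside.
- mister: Bystander: stainless steel plant mister, 68 mm across, 148 mm high, origin at the centre of its underside.
- saucer: Bystander: white ceramic saucer, 124 mm across, 18 mm high, origin at the centre of its underside.
There are look-alikes about, which are no part of the job. Leave any blue look-alike of the part that bears rest_top alone.

How it is judged:
By the outcome, as a careful person would: the job done as asked, in the order asked, and still so for the second after the job is handed in, with the robot touching nothing.
It also fails if it takes over 72 s, if anything falls off the work surface, if the arm or the gripper's body presses on something with over 40 N, if the wrist force passes 120 N, or if a joint passes its speed limit or range.

## Working session

There is one attempt and no reset: what is moved stays moved. The work goes in short steps, Python scripts to look and compute and a tool call to move; the robot and the scene stay as the last step left them, time stands still between calls to the robot, and variables do not carry over. Pictures are saved under pics/ and viewed, at most 10 in all, crops included, and the job is handed in when it is done.

Besides the shell and the picture viewer there is one more tool, called after "Emit:" as a command line: name --argument value ..., lists and objects as JSON in quotes. step_arm: Moves the arm, as the interface text tells. Its arguments: {"type":"object","properties":{"linear":{"type":"array","items":{"type":"array","items":{"type":"number"}}},"twist":{"type":"array","items":{"type":"array","items":{"type":"number"}}},"jaw":{"type":"number"}},"required":["linear","twist"]}

```bash
mkdir -p pics; cat > h.py <<'E'
import numpy as np,cv2
from plant import *
def toW(cam,p,c=None):
    c=c or get_calibration(cam); return np.array(c["eye"])+np.array(c["rotation"])@np.array(p)
def proj(c,P):
    q=np.array(c["rotation"]).T@(np.array(P)-np.array(c["eye"])); return c["fx"]*q[0]/q[2]+c["cx"],c["fy"]*q[1]/q[2]+c["cy"]
def save(n,im): cv2.imwrite("pics/"+n,im[:,:,::-1])
E
python3 - <<'E'
from h import *
np.set_printoptions(precision=1,suppress=True)
o=get_obs();print(o["time_s"],o["position"],o["ee_rot"],o["ft_force"],o["finger_gap"])
for cam in("scene","top"):
    im=get_image(cam);save(cam+"1.png",im);c=get_calibration(cam);print(cam,c)
    for l in("strip_mid","roller_grip","roller_axle","rest_top","pot","mister","saucer"):
        for r in recognise(cam,l)[:3]:
            w=toW(cam,r["xyz"],c);print(cam,l,round(r["conf"],2),w,np.array(proj(c,w)))
print(get_obs()["time_s"])
E
```

```text
0.0 [ 158.9 -655.3  243.9] [-3.1 -0.   0.2] [ 0.1 -1.  -0.6] 85.39277934800577
scene {'fx': 437.09640776210995, 'fy': 437.09640776210995, 'cx': 329.1775246287923, 'cy': 246.64423999237826, 'eye': array([1482.3, -276.9,  763.9]), 'rotation': array([-2.2, -0. ,  1.3])}Traceback (most recent call last):
  File "<stdin>", line 8, in <module>
  File "h.py", line 6, in proj
    q=np.array(c["rotation"]).T@(np.array(P)-np.array(c["eye"])); return c["fx"]*q[0]/q[2]+c["cx"],c["fy"]*q[1]/q[2]+c["cy"]
                                                                                 ~^^^
IndexError: invalid index to scalar variable.
```

```bash
cat > h.py <<'E'
import numpy as np,cv2
from scipy.spatial.transform import Rotation as Ro
from plant import *
np.set_printoptions(precision=2,suppress=True)
def Rm(c): return Ro.from_euler("xyz",c["rotation"]).as_matrix()
def toW(c,p): return np.array(c["eye"])+Rm(c)@np.array(p)
def proj(c,P):
    q=Rm(c).T@(np.array(P)-np.array(c["eye"])); return c["fx"]*q[0]/q[2]+c["cx"],c["fy"]*q[1]/q[2]+c["cy"]
def ray(c,u,v): return Rm(c)@np.array([(u-c["cx"])/c["fx"],(v-c["cy"])/c["fy"],1.])
def atz(c,u,v,z):
    d=ray(c,u,v);e=np.array(c["eye"]);return e+d*(z-e[2])/d[2]
def save(n,im): cv2.imwrite("pics/"+n,im[:,:,::-1])
E
python3 - <<'E'
from h import *
for cam in("scene","top"):
    im=get_image(cam);save(cam+"1.png",im);c=get_calibration(cam);print(cam,c)
    for l in("strip_mid","roller_grip","rest_top","pot","mister","saucer"):
        for r in recognise(cam,l)[:3]:
            w=toW(c,r["xyz"]);print(cam,l,round(r["conf"],2),w,np.array(proj(c,w)))
print(get_obs()["time_s"])
E
```

```text
scene {'fx': 437.09640776210995, 'fy': 437.09640776210995, 'cx': 329.1775246287923, 'cy': 246.64423999237826, 'eye': array([1482.3 , -276.91,  763.87]), 'rotation': array([-2.19, -0.01,  1.25])}
scene strip_mid 0.73 [ 522.12 -147.13   23.65] [261.31 266.11]
scene roller_grip 0.75 [561.13 136.57 102.9 ] [363.86 232.43]
scene rest_top 0.8 [405.69 136.68  53.02] [344.06 219.51]
scene rest_top 0.56 [579.59 130.71  36.5 ] [363.08 256.03]
scene pot 0.85 [601.01 445.99  92.88] [468.6 224.8]
scene pot 0.32 [559.5  137.01 102.69] [363.78 232.16]
scene pot 0.3 [ 522.82 -149.04   23.06] [260.69 266.56]
scene mister 0.82 [ 668.72 -412.78   81.01] [155.56 305.83]
scene saucer 0.84 [750.52  34.61   6.98] [352.31 311.61]
top {'fx': 519.2567832115163, 'fy': 519.2567832115163, 'cx': 326.8511897603984, 'cy': 242.89168657860472, 'eye': array([ 385.74,   15.99, 1340.39]), 'rotation': array([-3.01,  0.  , -1.56])}
top strip_mid 0.71 [ 506.17 -145.19   24.43] [392.09 264.93]
top strip_mid 0.7 [508.87 -95.45  21.35] [372.41 263.77]
top roller_grip 0.9 [533.07 137.76  90.37] [278.6  250.15]
top rest_top 0.87 [369.93 146.76   4.74] [276.75 317.69]
top rest_top 0.79 [531.2  133.36   3.95] [283.44 254.83]
top pot 0.78 [572.21 449.91  92.99] [150.57 232.65]
top mister 0.7 [ 636.33 -400.32   92.08] [499.64 210.48]
top saucer 0.87 [752.9   25.42   6.29] [326.09 171.68]
top saucer 0.57 [ 504.26 -129.5    21.61] [385.79 265.71]
0.8
```

View pics/scene1.png

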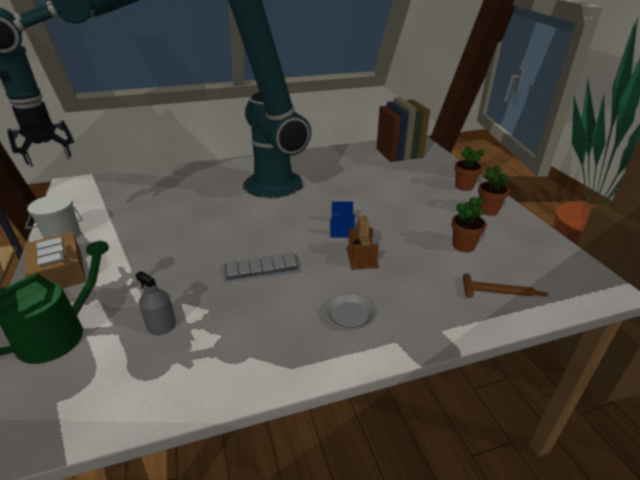

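View pics/top1.png

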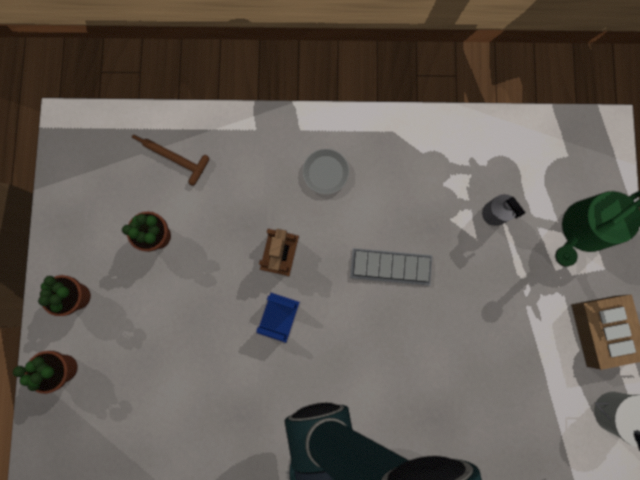

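Pictures: the roller sits in the brown rest at top px (278,250) / scene (363,240). The blue look-alike is at top (278,317), the strip at top (391,266) / scene (262,266), the saucer at top (326,172). Next I'll take enlarged crops to triangulate.

```bash
python3 - <<'E'
from h import *
t=cv2.imread("pics/top1.png");s=cv2.imread("pics/scene1.png")
def crop(im,x,y,w,h,k): return cv2.resize(im[y:y+h,x:x+w],None,fx=k,fy=k,interpolation=cv2.INTER_CUBIC)
a=crop(t,250,220,50,60,6) #300x360
b=crop(s,325,210,65,60,6) #390x360
c=crop(t,345,240,95,54,4) #380x216
d=crop(s,215,245,95,54,4) #380x216
out=np.zeros((580,780,3),np.uint8)
out[:360,:300]=a;out[:360,310:700]=b;out[362:578,:380]=c;out[362:578,390:770]=d
out=cv2.convertScaleAbs(out,alpha=1.7);cv2.imwrite("pics/c1.png",out)
E
```

```text
(no output)
```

View pics/c1.png

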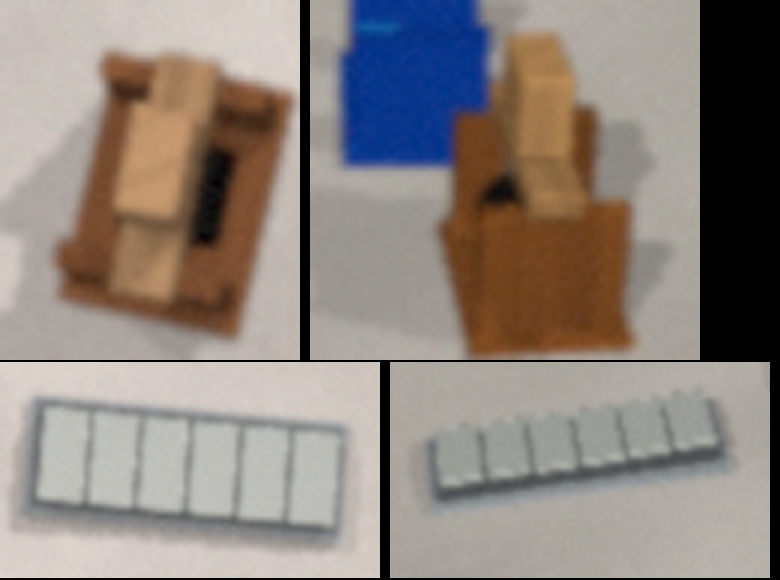

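```bash
python3 - <<'E'
from h import *
ct,cs=get_calibration("top"),get_calibration("scene")
def tri(a,b):
    A=[];y=[]
    d1,d2=ray(ct,*a),ray(cs,*b);e1,e2=np.array(ct["eye"]),np.array(cs["eye"])
    d1/=np.linalg.norm(d1);d2/=np.linalg.norm(d2)
    M=np.array([d1,-d2]).T;s=np.linalg.lstsq(M,e2-e1,rcond=None)[0]
    p,q=e1+s[0]*d1,e2+s[1]*d2;return (p+q)/2,np.linalg.norm(p-q)
print("griptop",tri((250+156/6,220+162/6),(325+231/6,210+53/6)))
T=lambda x,y:(345+x/4,240+(y-362)/4); S=lambda x,y:(215+(x-390)/4,245+(y-362)/4)
# tile-area corners: A=+x,+y ; order TL,BL,TR,BR in top
tt=[T(43,405),T(35,500),T(340,432),T(333,526)]
# scene: camera looks -x: +y is right, +x front
ss=[S(718,447),S(710,392),S(440,488),S(432,430)]
P=[]
for a,b in zip(tt,ss): r=tri(a,b);P.append(r[0]);print("tile",r, atz(ct,*a,22),atz(cs,*b,22))
P=np.array(P);print("mid",P.mean(0));
Z=np.array([atz(ct,*a,22) for a in tt]);print("top z22 mid",Z.mean(0))
print("scene z22 mid",np.mean([atz(cs,*b,22) for b in ss],0))
for Q in(P,Z):
  v=(Q[0]+Q[1]-Q[2]-Q[3]);print("yaw",np.arctan2(v[1],v[0])-np.pi/2,np.linalg.norm(v)/2)
G=lambda x,y:(250+x/6,220+y/6)
g=np.array([atz(ct,*G(*p),132) for p in[(133,105),(197,113),(178,222),(115,208)]]);print(g,g.mean(0))
v=g[0]+g[1]-g[2]-g[3];print("grip yaw",np.arctan2(v[1],v[0]))
# base plate/cheek top corners
R=np.array([atz(ct,*G(*p),74) for p in[(108,55),(292,97),(240,335-25),(62,250)]]);print("cheek",R,R.mean(0))
v=R[0]-R[3]+R[1]-R[2];print(np.arctan2(v[1],v[0]))
cr=np.array([atz(ct,*G(*p),88) for p in[(160,55),(218,62),(173,300),(112,290)]]);print("cross",cr.mean(0));v=cr[0]+cr[1]-cr[2]-cr[3];print(np.arctan2(v[1],v[0]),np.linalg.norm(v)/2)
print(get_obs()["ee_rot"])
E
```

```text
griptop (array([536.31, 141.87, 130.96]), np.float64(3.7680609304597166))
tile (array([542.66, -52.29,  16.01]), np.float64(1.793250823401184)) [541.73 -52.84  22.  ] [550.43 -53.23  22.  ]
tile (array([481.97, -44.68,  19.6 ]), np.float64(7.073991295896414)) [480.92 -48.    22.  ] [486.22 -42.05  22.  ]
tile (array([ 527.44, -242.42,   14.6 ]), np.float64(2.5513485480421427)) [ 526.45 -242.25   22.  ] [ 537.36 -241.55   22.  ]
tile (array([ 466.68, -237.82,   18.54]), np.float64(0.464602600071163)) [ 466.51 -236.92   22.  ] [ 471.31 -238.22   22.  ]
mid [ 504.69 -144.3    17.19]
top z22 mid [ 503.9 -145.    22. ]
scene z22 mid [ 511.33 -143.76   22.  ]
yaw -0.07943883135211083 192.24266609038293
yaw -0.07831918256253467 189.7470261777716
[[557.95 149.53 132.  ]
 [555.05 124.37 132.  ]
 [512.05 130.82 132.  ]
 [517.28 155.54 132.  ]] [535.58 140.07 132.  ]
grip yaw -0.14781832365490727
cheek [[586.89 166.76  74.  ]
 [570.24  90.69  74.  ]
 [482.39 110.26  74.  ]
 [506.11 183.43  74.  ]] [536.41 137.78  74.  ]
-0.21171449536348397
cross [535.26 140.35  88.  ]
-0.1696182323995997 98.04605755589559
[ 3.14 -0.    0.24]
```

```bash
cat >> h.py <<'E'
def plan(cur,tgt):
    """cur/tgt: x,y,z,yaw (tool down) -> linear in tool axes, twist z units"""
    R=Ro.from_euler("xyz",[np.pi,0,cur[3]])
    d=R.inv().apply(np.array(tgt[:3],float)-np.array(cur[:3],float))
    return d.round(1),round(-(tgt[3]-cur[3])/np.radians(8),3)
E
python3 - <<'E'
from h import *
o=get_obs();print(repr(o["ee_rot"]),o["position"])
print(plan([159,-656,245.3,o["ee_rot"][2]],[535.5,140,240,-.16]))
E
```

```text
array([ 3.14, -0.  ,  0.24]) [ 159.01 -655.99  245.32]
(array([ 553.4, -684.9,    5.3]), np.float64(2.849))
```

Emit:
step_arm --linear '[[34.6,-42.8,0.3],[69.2,-85.6,0.6],[103.8,-128.4,1],[138.4,-171.2,1.3],[173,-214,1.6],[207.6,-256.8,2],[242.2,-299.6,2.3],[276.8,-342.4,2.6]]' --twist '[[0,0,0.18],[0,0,0.36],[0,0,0.53],[0,0,0.71],[0,0,0.89],[0,0,1.07],[0,0,1.25],[0,0,1.42]]' --jaw 0

```text
time_s: 1.8
position: [347.9, -256.5, 243.1]
ee_rot: [3.141, -0.001, 0.038]
ft_force: [0.4, -0.1, 0.2]
finger_gap: 85.5
finger_force: 0.0
```

```bash
python3 - <<'E'
from h import *
o=get_obs();print(repr(o["ee_rot"]),o["position"],o["joint_pos"],o["time_s"])
y=.24-np.radians(8)*1.42
c,s=np.cos(.24),np.sin(.24)
cmd=[159+c*276.8+s*-342.4,-656+s*276.8-c*-342.4,242.7,y];print(cmd)
print(plan(cmd,[535.5,140,240,-.16]))
E
```

```text
array([ 3.14, -0.  ,  0.04]) [ 347.9  -256.51  243.1 ] [-0.69 -0.21  2.09  0.    1.26  0.84] 1.8
[np.float64(346.4769721503909), np.float64(-257.61779041563426), 242.7, np.float64(0.04173059697344417)]
(array([ 205.4, -389.4,    2.7]), np.float64(1.445))
```

Emit:
step_arm --linear '[[25.3,-48.6,0.4],[50.6,-97.3,0.8],[75.9,-145.9,1.2],[101.2,-194.5,1.6],[126.5,-243.2,2],[151.9,-291.8,2.4],[177.2,-340.5,2.8],[202.5,-389.1,3.1]]' --twist '[[0,0,0.18],[0,0,0.36],[0,0,0.53],[0,0,0.71],[0,0,0.89],[0,0,1.07],[0,0,1.25],[0,0,1.42]]'

```text
time_s: 2.8
position: [535.0, 140.6, 239.9]
ee_rot: [-3.141, -0.001, -0.159]
ft_force: [0.7, -0.6, -0.7]
finger_gap: 85.6
finger_force: 0.0
```

```bash
python3 - <<'E'
from h import *
o=get_obs();print(repr(o["ee_rot"]),o["position"],o["joint_pos"],o["time_s"])
im=get_image("wrist");c=get_calibration("wrist");print(c)
save("w1.png",cv2.convertScaleAbs(im,alpha=1.6))
for l in("roller_grip","rest_top","roller_axle"):
    for r in recognise("wrist",l)[:3]: print(l,round(r["conf"],2),toW(c,r["xyz"]))
E
```

```text
array([-3.14, -0.  , -0.16]) [534.98 140.63 239.91] [ 0.21  0.04  1.87 -0.    1.23  1.94] 2.8
{'fx': 371.64829954431775, 'fy': 371.64829954431775, 'cx': 319.02923763140757, 'cy': 244.874179314954, 'eye': array([611.77, 131.87, 368.47]), 'rotation': array([ 2.85,  0.01, -1.73])}
roller_grip 0.71 [556.32 142.2  125.75]
rest_top 0.94 [549.89 159.48   4.5 ]
rest_top 0.66 [383.02 149.83  33.47]
roller_axle 0.92 [553.73 147.21 120.32]
```

View pics/w1.png

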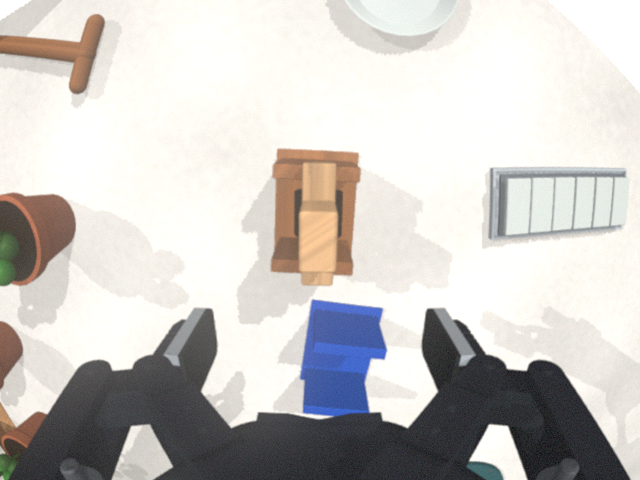

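```bash
cat >> h.py <<'E'
def wray(c,u,v):
    a,b=(u-c["cx"])/c["fx"],(v-c["cy"])/c["fy"];t=np.hypot(a,b);s=np.sinc(t/np.pi)
    return Rm(c)@np.array([a*s,b*s,np.cos(t)])
def watz(c,u,v,z):
    d=wray(c,u,v);e=np.array(c["eye"]);return e+d*(z-e[2])/d[2]
E
python3 - <<'E'
from h import *
c=get_calibration("wrist")
g=np.array([watz(c,*p,132) for p in[(300,211),(337,211),(337,272),(299,272)]]);print(g,g.mean(0))
v=g[0]+g[1]-g[2]-g[3];print(np.arctan2(v[1],v[0]),np.linalg.norm(v)/2,np.linalg.norm(g[0]-g[1]))
f=np.array([watz(c,*p,74) for p in[(277,164),(358,164),(352,262),(278,262)]]);print(f)
# strip tiles corners z22
s=np.array([watz(c,*p,22) for p in[(506,180),(628,178),(506,235),(628,226)]]);print("strip",s,s.mean(0))
im=cv2.imread("pics/w1.png");im=np.hstack([cv2.resize(im[140:295,255:375],None,fx=3.5,fy=3.5,interpolation=cv2.INTER_CUBIC)]);cv2.imwrite("pics/w1c.png",im)
E
```

```text
[[561.81 146.   132.  ]
 [558.09 122.32 132.  ]
 [516.21 128.28 132.  ]
 [520.22 153.84 132.  ]] [539.08 137.61 132.  ]
-0.16399617080352422 42.30056675280545 23.96840933552018
[[590.69 162.57  74.  ]
 [580.74  99.39  74.  ]
 [500.28 115.05  74.  ]
 [509.92 176.65  74.  ]]
strip [[ 542.36  -55.9    22.  ]
 [ 529.43 -241.23   22.  ]
 [ 483.8   -54.12   22.  ]
 [ 467.87 -245.8    22.  ]] [ 505.86 -149.26   22.  ]
```

View pics/w1c.png

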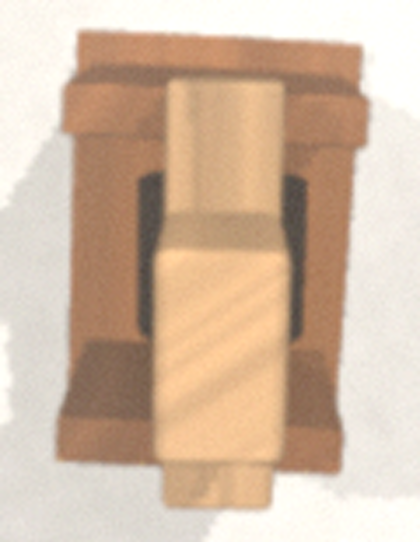

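The crop confirms the grip top face, centred at about px (318,242). That puts the roller at about (537.5, 139) with yaw -0.16, standing square in its rest.

Emit:
step_arm --linear '[[2.7,1.2,25],[2.7,1.2,55],[2.7,1.2,85],[2.7,1.2,105],[2.7,1.2,120],[2.7,1.2,128],[2.7,1.2,132],[2.7,1.2,132]]' --twist '[[0,0,0],[0,0,0],[0,0,0],[0,0,0],[0,0,0],[0,0,0],[0,0,0],[0,0,0]]'

```text
time_s: 4.0
position: [537.1, 137.1, 108.0]
ee_rot: [-3.141, -0.001, -0.159]
ft_force: [-0.7, 0.1, -0.1]
finger_gap: 85.3
finger_force: 0.0
```

Emit:
step_arm --linear '[[0,0,0],[0,0,0],[0,0,0],[0,0,0],[0,0,0],[0,0,0],[0,0,0],[0,0,0]]' --twist '[[0,0,0],[0,0,0],[0,0,0],[0,0,0],[0,0,0],[0,0,0],[0,0,0],[0,0,0]]' --jaw 1

```text
time_s: 5.0
position: [537.3, 137.6, 108.1]
ee_rot: [-3.141, -0.001, -0.159]
ft_force: [-1.0, 3.9, 5.2]
finger_gap: 25.7
finger_force: 63.0
```

Emit:
step_arm --linear '[[0,0,-4],[0,0,-12],[0,0,-24],[0,0,-40],[0,0,-56],[0,0,-72],[0,0,-84],[0,0,-88]]' --twist '[[0,0,0],[0,0,0],[0,0,0],[0,0,0],[0,0,0],[0,0,0],[0,0,0],[0,0,0]]'

```text
time_s: 6.0
position: [537.5, 137.3, 197.0]
ee_rot: [-3.141, -0.002, -0.159]
ft_force: [0.4, 0.5, -3.4]
finger_gap: 25.3
finger_force: 62.1
```

```bash
python3 - <<'E'
from h import *
print(get_obs()["ft_force"],get_obs()["position"])
im=get_image("wrist");o=get_obs();c=get_calibration("wrist");print(o["position"],o["ee_rot"],o["ft_force"],c["eye"])
save("w2.png",cv2.convertScaleAbs(im,alpha=1.5))
E
```

```text
[ 0.38  0.52 -3.36] [537.45 137.29 197.04]
[537.33 137.26 196.9 ] [-3.14 -0.   -0.16] [-0.14  0.18 -2.32] [611.89 123.59 325.39]
```

View pics/w2.png

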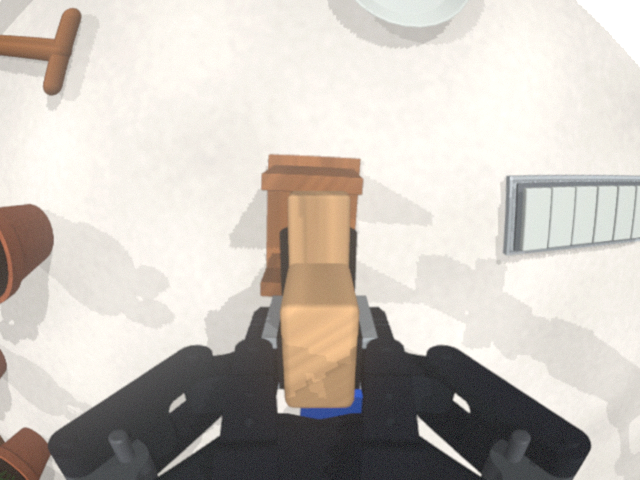

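```bash
python3 - <<'E'
from h import *
c=get_calibration("wrist")
s=np.array([watz(c,*p,22) for p in[(523,188),(525,249)]]);print("strip +y end",s,s.mean(0))
m=np.array([504.5,-146]);print("expected",m+95*np.array([.079,.997]))
print(plan([537.4,137.4,197,-.159],[510.8,-66.3,145,-.079]))
E
```

```text
strip +y end [[544.42 -53.62  22.  ]
 [485.05 -55.44  22.  ]] [514.73 -54.53  22.  ]
expected [512.   -51.28]
(array([  6. , 205.3,  52. ]), np.float64(-0.573))
```

Emit:
step_arm --linear '[[0.6,18,0],[1.7,48,0],[2.8,80,0],[3.9,112,6],[5,144,20],[6,174,36],[7,198,47],[7.2,206.6,52]]' --twist '[[0,0,-0.05],[0,0,-0.13],[0,0,-0.22],[0,0,-0.31],[0,0,-0.4],[0,0,-0.48],[0,0,-0.55],[0,0,-0.57]]'

```text
time_s: 7.05
position: [510.0, -68.9, 142.1]
ee_rot: [-3.141, 0.003, -0.081]
ft_force: [-0.5, 0.7, -2.4]
finger_gap: 25.3
finger_force: 62.0
```

```bash
python3 - <<'E'
from h import *
im=get_image("wrist");o=get_obs();print(o["time_s"],o["position"],o["ee_rot"],o["ft_force"])
save("w3.png",cv2.convertScaleAbs(im,alpha=1.5))
E
```

```text
7.1 [510.   -69.14 141.92] [ 3.14  0.   -0.08] [-0.61  0.2  -3.21]
```

View pics/w3.png

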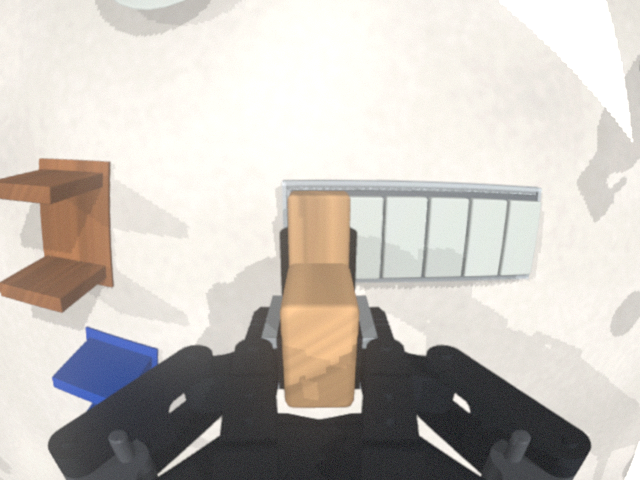

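```bash
python3 - <<'E'
from h import *
c=get_calibration("wrist")
for n,a,b in[("y32",(385,196),(382,279)),("y0",(429,197),(425,279)),("y-32",(471,199),(465,276)),("y-64",(508,200),(500,276)),("y-95",(538,202),(529,275))]:
    s=np.array([watz(c,*p,22) for p in(a,b)]);print(n,s,s.mean(0))
E
```

```text
y32 [[ 540.07 -118.41   22.  ]
 [ 479.21 -114.45   22.  ]] [ 509.64 -116.43   22.  ]
y0 [[ 537.52 -149.78   22.  ]
 [ 476.11 -147.1    22.  ]] [ 506.81 -148.44   22.  ]
y-32 [[ 534.46 -181.92   22.  ]
 [ 475.3  -179.42   22.  ]] [ 504.88 -180.67   22.  ]
y-64 [[ 532.38 -212.92   22.  ]
 [ 472.04 -210.25   22.  ]] [ 502.21 -211.58   22.  ]
y-95 [[ 529.78 -240.69   22.  ]
 [ 469.85 -238.15   22.  ]] [ 499.81 -239.42   22.  ]
```

Emit:
step_arm --linear '[[1,-2,3],[2,-4,7],[2.5,-6,11],[2.5,-6,14],[2.5,-6,15.5],[2.5,-6,16.5],[2.5,-6,17],[2.5,-6,17]]' --twist '[[0,0,0],[0,0,0],[0,0,0],[0,0,0],[0,0,0],[0,0,0],[0,0,0],[0,0,0]]'

```text
time_s: 8.1
position: [514.3, -62.3, 126.7]
ee_rot: [-3.142, -0.0, -0.079]
ft_force: [0.5, 0.4, -2.7]
finger_gap: 25.3
finger_force: 61.9
```

Emit:
step_arm --linear '[[0,0,0.4],[0,0,0.8],[0,0,1.2],[0,0,1.6],[0,0,2],[0,0,2.4],[0,0,2.7],[0,0,3]]' --twist '[[0,0,0],[0,0,0],[0,0,0],[0,0,0],[0,0,0],[0,0,0],[0,0,0],[0,0,0]]'

```text
time_s: 9.1
position: [514.2, -62.2, 123.6]
ee_rot: [3.142, -0.0, -0.079]
ft_force: [-0.1, 0.0, -2.7]
finger_gap: 25.7
finger_force: 61.9
```

Emit:
step_arm --linear '[[0,0,0.4],[0,0,0.8],[0,0,1.2],[0,0,1.6],[0,0,2],[0,0,2.4],[0,0,2.7],[0,0,3]]' --twist '[[0,0,0],[0,0,0],[0,0,0],[0,0,0],[0,0,0],[0,0,0],[0,0,0],[0,0,0]]'

```text
time_s: 10.1
position: [514.4, -62.2, 121.1]
ee_rot: [3.142, -0.0, -0.079]
ft_force: [-1.8, -0.1, 2.4]
finger_gap: 25.4
finger_force: 62.5
```

Emit:
step_arm --linear '[[0,0,0.3],[0,0,0.6],[0,0,0.9],[0,0,1.2],[0,0,1.5],[0,0,1.8],[0,0,2],[0,0,2]]' --twist '[[0,0,0],[0,0,0],[0,0,0],[0,0,0],[0,0,0],[0,0,0],[0,0,0],[0,0,0]]'

```text
time_s: 11.1
position: [514.3, -62.2, 118.5]
ee_rot: [3.142, -0.0, -0.079]
ft_force: [-0.5, -0.2, 1.6]
finger_gap: 24.9
finger_force: 62.5
```

Emit:
step_arm --linear '[[0,0,0.2],[0,0,0.4],[0,0,0.6],[0,0,0.8],[0,0,1],[0,0,1.1],[0,0,1.2],[0,0,1.2]]' --twist '[[0,0,0],[0,0,0],[0,0,0],[0,0,0],[0,0,0],[0,0,0],[0,0,0],[0,0,0]]'

```text
time_s: 12.1
position: [514.4, -62.3, 117.9]
ee_rot: [3.142, -0.0, -0.079]
ft_force: [-1.5, 0.4, 5.6]
finger_gap: 25.1
finger_force: 63.0
```

Emit:
step_arm --linear '[[0,0,0.1],[0,0,0.2],[0,0,0.3],[0,0,0.4],[0,0,0.5],[0,0,0.6],[0,0,0.6],[0,0,0.6]]' --twist '[[0,0,0],[0,0,0],[0,0,0],[0,0,0],[0,0,0],[0,0,0],[0,0,0],[0,0,0]]'

```text
time_s: 13.1
position: [514.6, -62.3, 117.9]
ee_rot: [3.141, -0.001, -0.079]
ft_force: [-3.7, 0.6, 8.1]
finger_gap: 25.4
finger_force: 63.4
```

Emit:
step_arm --linear '[[0,1,0.1],[0,2,0.2],[0,4,0.4],[0,6,0.6],[0,8,0.7],[0,10,0.7],[0,11,0.7],[0,12,0.7]]' --twist '[[0,0,0],[0,0,0],[0,0,0],[0,0,0],[0,0,0],[0,0,0],[0,0,0],[0,0,0]]'

```text
time_s: 14.1
position: [513.7, -74.3, 117.6]
ee_rot: [-3.142, -0.001, -0.079]
ft_force: [-2.9, 0.1, 11.5]
finger_gap: 25.5
finger_force: 63.8
```

Emit:
step_arm --linear '[[0,1,0],[0,2.5,0],[0,4,0],[0,5.5,0],[0,7,0],[0,8.5,0],[0,10,0],[0,11,0]]' --twist '[[0,0,0],[0,0,0],[0,0,0],[0,0,0],[0,0,0],[0,0,0],[0,0,0],[0,0,0]]'

```text
time_s: 15.1
position: [512.7, -85.6, 117.0]
ee_rot: [3.141, -0.001, -0.079]
ft_force: [-1.9, -1.0, 6.8]
finger_gap: 25.2
finger_force: 63.4
```

Emit:
step_arm --linear '[[0,1,0.2],[0,2.5,0.4],[0,4,0.6],[0,5.5,0.8],[0,7,1],[0,8.5,1.2],[0,10,1.4],[0,11,1.5]]' --twist '[[0,0,0],[0,0,0],[0,0,0],[0,0,0],[0,0,0],[0,0,0],[0,0,0],[0,0,0]]'

```text
time_s: 16.1
position: [512.0, -96.4, 116.1]
ee_rot: [3.141, -0.001, -0.079]
ft_force: [-3.8, 0.2, 11.4]
finger_gap: 25.0
finger_force: 63.6
```

Emit:
step_arm --linear '[[0,1,0.1],[0,2.5,0.2],[0,4,0.3],[0,5.5,0.4],[0,7,0.5],[0,8.5,0.6],[0,10,0.7],[0,11,0.8]]' --twist '[[0,0,0],[0,0,0],[0,0,0],[0,0,0],[0,0,0],[0,0,0],[0,0,0],[0,0,0]]'

```text
time_s: 17.1
position: [511.3, -106.7, 115.8]
ee_rot: [-3.141, -0.001, -0.079]
ft_force: [-4.7, 2.7, 14.5]
finger_gap: 25.3
finger_force: 64.2
```

Emit:
step_arm --linear '[[0,1,0],[0,2.5,0],[0,4,0],[0,5.5,0.1],[0,7,0.2],[0,8.5,0.3],[0,10,0.4],[0,11,0.5]]' --twist '[[0,0,0],[0,0,0],[0,0,0],[0,0,0],[0,0,0],[0,0,0],[0,0,0],[0,0,0]]'

```text
time_s: 18.1
position: [510.2, -119.0, 114.8]
ee_rot: [3.14, -0.001, -0.079]
ft_force: [-3.6, -1.1, 9.5]
finger_gap: 25.3
finger_force: 63.7
```

Contact is about 12 N at local y 29. I'll keep going.

Emit:
step_arm --linear '[[0,1,0.2],[0,2.5,0.4],[0,4,0.6],[0,5.5,0.8],[0,7,1],[0,8.5,1.1],[0,10,1.2],[0,11,1.3]]' --twist '[[0,0,0],[0,0,0],[0,0,0],[0,0,0],[0,0,0],[0,0,0],[0,0,0],[0,0,0]]'

```text
time_s: 19.1
position: [509.6, -129.6, 114.3]
ee_rot: [3.141, -0.001, -0.079]
ft_force: [-6.2, 0.6, 15.4]
finger_gap: 25.4
finger_force: 64.2
```

Emit:
step_arm --linear '[[-0.1,1,0],[-0.2,2.5,0],[-0.3,4,0],[-0.4,5.5,0],[-0.5,7,0],[-0.6,8.5,0.1],[-0.7,10,0.2],[-0.8,11,0.2]]' --twist '[[0,0,0],[0,0,0],[0,0,0],[0,0,0],[0,0,0],[0,0,0],[0,0,0],[0,0,0]]'

```text
time_s: 20.1
position: [508.6, -139.5, 114.2]
ee_rot: [-3.141, -0.003, -0.079]
ft_force: [-2.7, 3.5, 14.2]
finger_gap: 25.3
finger_force: 64.2
```

Emit:
step_arm --linear '[[0,1,0],[0,2.5,0],[0,4,0],[0,5.5,0],[0,7,0],[0,8.5,0],[0,10,0.1],[0,11,0.2]]' --twist '[[0,0,0],[0,0,0],[0,0,0],[0,0,0],[0,0,0],[0,0,0],[0,0,0],[0,0,0]]'

```text
time_s: 21.1
position: [507.7, -151.6, 114.0]
ee_rot: [3.14, -0.003, -0.079]
ft_force: [-3.7, 0.5, 14.1]
finger_gap: 25.2
finger_force: 64.3
```

Emit:
step_arm --linear '[[0,1,0.1],[0,2.5,0.2],[0,4,0.3],[0,5.5,0.4],[0,7,0.5],[0,8.5,0.5],[0,10,0.5],[0,11,0.5]]' --twist '[[0,0,0],[0,0,0],[0,0,0],[0,0,0],[0,0,0],[0,0,0],[0,0,0],[0,0,0]]'

```text
time_s: 22.1
position: [506.8, -162.7, 113.8]
ee_rot: [3.14, -0.003, -0.079]
ft_force: [-3.9, 0.8, 15.2]
finger_gap: 25.2
finger_force: 64.5
```

Emit:
step_arm --linear '[[0,1,0],[0,2.5,0],[0,4,0],[0,5.5,0],[0,7,0],[0,8.5,0],[0,10,0],[0,11,0]]' --twist '[[0,0,0],[0,0,0],[0,0,0],[0,0,0],[0,0,0],[0,0,0],[0,0,0],[0,0,0]]'

```text
time_s: 23.1
position: [506.0, -172.6, 113.6]
ee_rot: [-3.141, -0.003, -0.079]
ft_force: [-3.0, 2.6, 14.9]
finger_gap: 25.3
finger_force: 64.4
```

Emit:
step_arm --linear '[[0,1,0],[0,2.5,0],[0,4,0],[0,5.5,-0.1],[0,7,-0.1],[0,8.5,-0.1],[0,10,-0.2],[0,11,-0.2]]' --twist '[[0,0,0],[0,0,0],[0,0,0],[0,0,0],[0,0,0],[0,0,0],[0,0,0],[0,0,0]]'

```text
time_s: 24.1
position: [505.2, -184.7, 114.2]
ee_rot: [3.14, -0.003, -0.079]
ft_force: [-3.1, 0.2, 16.0]
finger_gap: 25.4
finger_force: 64.5
```

Emit:
step_arm --linear '[[0,1,0],[0,2.5,-0.1],[0,4,-0.2],[0,5.5,-0.2],[0,7,-0.3],[0,8.5,-0.3],[0,10,-0.4],[0,11,-0.4]]' --twist '[[0,0,0],[0,0,0],[0,0,0],[0,0,0],[0,0,0],[0,0,0],[0,0,0],[0,0,0]]'

```text
time_s: 25.1
position: [504.2, -195.6, 114.0]
ee_rot: [3.14, -0.003, -0.079]
ft_force: [-1.9, 1.2, 13.2]
finger_gap: 25.6
finger_force: 64.1
```

Emit:
step_arm --linear '[[0,1,0],[0,2.5,-0.1],[0,4,-0.2],[0,5.5,-0.2],[0,7,-0.3],[0,8.5,-0.3],[0,10,-0.4],[0,11,-0.4]]' --twist '[[0,0,0],[0,0,0],[0,0,0],[0,0,0],[0,0,0],[0,0,0],[0,0,0],[0,0,0]]'

```text
time_s: 26.1
position: [503.4, -205.7, 113.9]
ee_rot: [-3.141, -0.003, -0.079]
ft_force: [-1.3, 3.2, 10.9]
finger_gap: 25.2
finger_force: 63.9
```

Emit:
step_arm --linear '[[0,1,0],[0,2.5,0],[0,4,0],[0,5.5,0],[0,7,0],[0,8.5,0],[0,10,0],[0,11,0]]' --twist '[[0,0,0],[0,0,0],[0,0,0],[0,0,0],[0,0,0],[0,0,0],[0,0,0],[0,0,0]]'

```text
time_s: 27.1
position: [502.5, -217.7, 114.6]
ee_rot: [3.14, -0.003, -0.079]
ft_force: [-2.7, -0.7, 12.8]
finger_gap: 25.0
finger_force: 64.2
```

Emit:
step_arm --linear '[[0,1,0],[0,2.5,0],[0,4,0],[0,5.5,0],[0,7,0],[0,8.5,0],[0,10,0],[0,11,0]]' --twist '[[0,0,0],[0,0,0],[0,0,0],[0,0,0],[0,0,0],[0,0,0],[0,0,0],[0,0,0]]'

```text
time_s: 28.1
position: [501.6, -228.7, 114.4]
ee_rot: [3.14, -0.003, -0.079]
ft_force: [-2.3, -0.1, 11.8]
finger_gap: 25.4
finger_force: 64.1
```

Emit:
step_arm --linear '[[0,1.5,0.1],[0,3,0.2],[0,4.5,0.2],[0,6,0.2],[0,6.5,0.2],[0,6.5,0.2],[0,6.5,0.2],[0,6.5,0.2]]' --twist '[[0,0,0],[0,0,0],[0,0,0],[0,0,0],[0,0,0],[0,0,0],[0,0,0],[0,0,0]]'

```text
time_s: 29.1
position: [501.1, -235.2, 114.2]
ee_rot: [3.139, -0.003, -0.079]
ft_force: [-2.4, 0.3, 11.7]
finger_gap: 25.2
finger_force: 64.1
```

Emit:
step_arm --linear '[[0,6.5,-1],[0,6.5,-3],[0,6.5,-7],[0,6.5,-16],[0,6.5,-30],[0,6.5,-50],[0,6.5,-70],[0,6.5,-83]]' --twist '[[0,0,0],[0,0,0],[0,0,0],[0,0,0],[0,0,0],[0,0,0],[0,0,0],[0,0,0]]'

```text
time_s: 30.1
position: [500.0, -240.9, 197.0]
ee_rot: [3.141, -0.002, -0.079]
ft_force: [0.1, 0.3, -2.5]
finger_gap: 25.5
finger_force: 62.2
```

```bash
python3 - <<'E'
from h import *
o=get_obs();print(o["position"],o["ee_rot"]);print(plan([500.2,-240.9,197,-.079],[537.4,137.5,197,-.159]))
E
```

```text
[ 499.97 -240.87  197.  ] [ 3.14 -0.   -0.08]
(array([   7.2, -380.2,   -0. ]), np.float64(0.573))
```

Emit:
step_arm --linear '[[0.5,-25,0],[1.5,-75,0],[2.5,-130,0],[3.5,-190,0],[4.6,-250,0],[5.8,-310,0],[6.8,-358,0],[7.2,-380.2,0]]' --twist '[[0,0,0.04],[0,0,0.12],[0,0,0.2],[0,0,0.28],[0,0,0.37],[0,0,0.46],[0,0,0.53],[0,0,0.57]]'

```text
time_s: 31.1
position: [536.4, 140.7, 195.3]
ee_rot: [-3.141, -0.0, -0.156]
ft_force: [-1.7, -1.0, -3.1]
finger_gap: 25.1
finger_force: 62.3
```

```bash
python3 - <<'E'
from h import *
im=get_image("wrist");o=get_obs();print(o["time_s"],o["position"],o["ee_rot"],o["ft_force"])
im=cv2.convertScaleAbs(im,alpha=1.5);save("w4.png",im)
a=cv2.imread("pics/w2.png");b=cv2.imread("pics/w4.png")
cv2.imwrite("pics/cmp.png",np.hstack([cv2.resize(x[140:420,215:415],None,fx=1.9,fy=1.9,interpolation=cv2.INTER_CUBIC) for x in(a,b)]))
E
```

```text
31.15 [536.66 142.39 195.34] [-3.14 -0.   -0.16] [ 0.57  2.61 -2.85]
```

View pics/cmp.png

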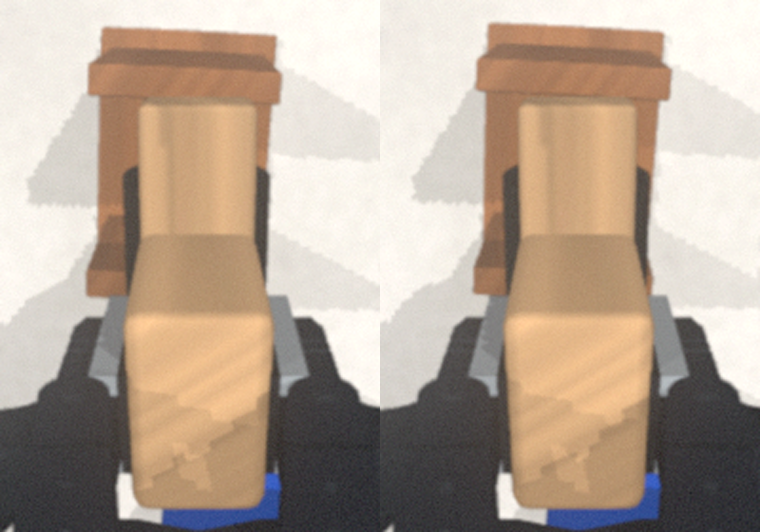

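The roller sits in the hand as before, with no slip. The rest appears about 4 px to the right, which fits the TCP being a few mm off in y while the arm settles. I'll let it settle and read again.

Emit:
step_arm --linear '[[0,1,0],[0,2,0],[0,2,0],[0,2,0],[0,2,0],[0,2,0],[0,2,0],[0,2,0]]' --twist '[[0,0,0],[0,0,0],[0,0,0],[0,0,0],[0,0,0],[0,0,0],[0,0,0],[0,0,0]]'

```text
time_s: 32.15
position: [536.2, 135.9, 194.9]
ee_rot: [3.142, 0.0, -0.159]
ft_force: [0.0, -0.1, -3.6]
finger_gap: 25.7
finger_force: 62.3
```

Emit:
step_arm --linear '[[0.9,-1.8,0],[0.9,-1.8,8],[0.9,-1.8,22],[0.9,-1.8,38],[0.9,-1.8,54],[0.9,-1.8,68],[0.9,-1.8,77],[0.9,-1.8,80]]' --twist '[[0,0,0],[0,0,0],[0,0,0],[0,0,0],[0,0,0],[0,0,0],[0,0,0],[0,0,0]]'

```text
time_s: 33.15
position: [537.0, 137.4, 114.0]
ee_rot: [3.141, 0.001, -0.159]
ft_force: [-0.7, -0.2, -3.2]
finger_gap: 25.1
finger_force: 62.2
```

Emit:
step_arm --linear '[[0,0,1],[0,0,2],[0,0,3],[0,0,4],[0,0,5],[0,0,5.5],[0,0,6],[0,0,6]]' --twist '[[0,0,0],[0,0,0],[0,0,0],[0,0,0],[0,0,0],[0,0,0],[0,0,0],[0,0,0]]'

```text
time_s: 34.15
position: [537.3, 137.5, 108.8]
ee_rot: [3.142, 0.0, -0.159]
ft_force: [-0.0, -0.5, -2.9]
finger_gap: 25.6
finger_force: 62.2
```

Emit:
step_arm --linear '[[0,0,0.3],[0,0,0.6],[0,0,0.9],[0,0,1.2],[0,0,1.5],[0,0,1.5],[0,0,1.5],[0,0,1.5]]' --twist '[[0,0,0],[0,0,0],[0,0,0],[0,0,0],[0,0,0],[0,0,0],[0,0,0],[0,0,0]]'

```text
time_s: 35.15
position: [537.4, 137.6, 108.1]
ee_rot: [-3.142, -0.0, -0.159]
ft_force: [-3.1, -0.2, 5.0]
finger_gap: 25.7
finger_force: 63.3
```

Emit:
step_arm --linear '[[0,0,0],[0,0,0],[0,0,0],[0,0,0],[0,0,0],[0,0,0],[0,0,0],[0,0,0]]' --twist '[[0,0,0],[0,0,0],[0,0,0],[0,0,0],[0,0,0],[0,0,0],[0,0,0],[0,0,0]]' --jaw 0

```text
time_s: 36.15
position: [537.4, 137.5, 107.4]
ee_rot: [3.142, -0.0, -0.159]
ft_force: [-0.8, 0.1, 0.0]
finger_gap: 85.0
finger_force: 0.0
```

Emit:
step_arm --linear '[[0,0,-3],[0,0,-10],[0,0,-22],[0,0,-40],[0,0,-60],[0,0,-85],[0,0,-110],[0,0,-125]]' --twist '[[0,0,0],[0,0,0],[0,0,0],[0,0,0],[0,0,0],[0,0,0],[0,0,0],[0,0,0]]'

```text
time_s: 37.15
position: [538.3, 137.7, 235.4]
ee_rot: [-3.14, -0.003, -0.159]
ft_force: [-0.5, 0.7, -0.8]
finger_gap: 85.4
finger_force: 0.0
```

```bash
python3 - <<'E'
from h import *
im=get_image("wrist");o=get_obs();print(o["time_s"],o["position"],o["finger_gap"],o["ft_force"])
s=get_image("scene");t=get_image("top")
w=cv2.resize(cv2.convertScaleAbs(im,alpha=1.5)[130:310,220:640],(798,342))
f=lambda m,x,y,W,H:cv2.resize(cv2.convertScaleAbs(m,alpha=1.7)[y:y+H,x:x+W],(399,250),interpolation=cv2.INTER_CUBIC)
save("end.png",np.vstack([w,np.hstack([f(s,210,190,192,120),f(t,250,200,192,120)])]))
E
```

```text
37.2 [539.16 137.9  237.  ] 85.59585084503114 [ 1.15 -0.93  1.47]
```

View pics/end.png

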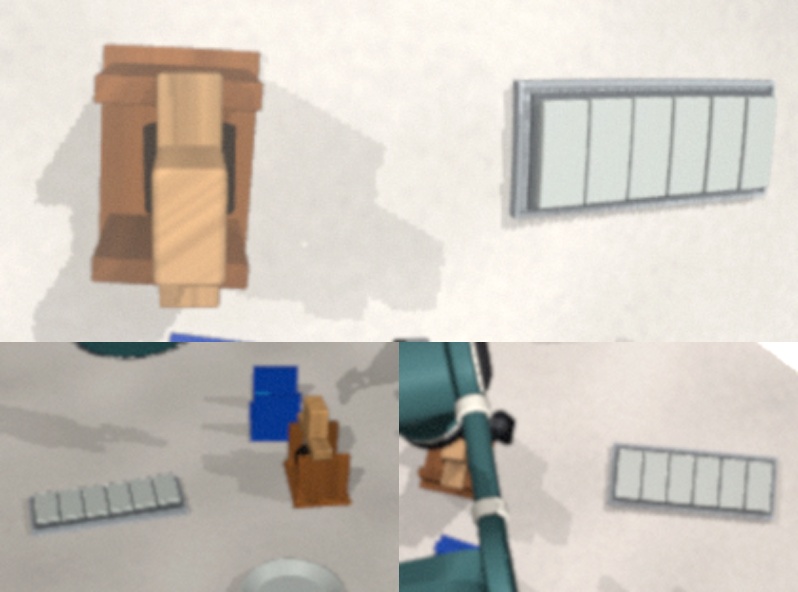

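The roller is back upright between the cheeks, with its grip at crop px (190,225). The tile row looks even, and the blue rest and saucer haven't moved. Handing in.

```bash
python3 -c "
from plant import *
print(close_job())"
```

```text
the job is handed in; nothing more can be done
None
```

The job is handed in at about 37 s: I rolled all six tiles end to end at roughly 10–19 N, and the roller is hanging upright in its rest with the gripper clear; the tiles look even in the last pictures, but I couldn't read how far each one sank.

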